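# Bridge the rover chassis and hold its controller over the bar

## Task

Lay the blue bar across the two yellow supports of the tracked chassis, centred and resting flat between their cheeks, and let go of it. Then pick up the green controller module, carry it over the clutter on the desk without knocking any of it, and hold it level about 10 mm above the white patch in the middle of the bar, centred and lengthwise along the bar, not touching it, so that I can plug in the wires underneath. Finish while still holding the module there; do not set it down.

Things in the scene. Friction and masses are not known exactly. Their poses are not given: they have to be found in the camera images.
- bar_centre (a point): Loose blue metal bar, 150 mm long (its y axis), 30 mm wide (x), 14 mm high (z), 135 to 225 g, with dark hole marks and a white patch (28 x 44 mm) in the middle of its top. It starts flat on the desk. The point is its centre, 7 mm above its underside; z is up.
- module_centre (a point): Loose green plastic controller module, a box 80 mm long (its y axis), 46 mm wide (x), 36 mm high (z), 150 to 310 g, with black end sockets and a black panel on top. It starts flat on the desk. The point is its centre, 18 mm above its underside; z is up. Either way round is good.
- supports (a point): The point midway between the two yellow supports of the tracked chassis, at the height of their floors, on which the bar's underside rests (80 mm above the desk). The supports are centred 52 mm either side of this point along y, the direction the bar must lie in; each is 16 mm long in y, and its 40 mm wide floor (in x) lies between two cheeks that are 10 mm high and 8 mm thick. The bar has 5 mm to spare at each side. Nothing stops it lengthwise.
- chassis: Tracked vehicle chassis, fixed to the desk: 200 mm long (x, the travel direction), 206 mm over its two black tracks and wheel hubs (y). Origin at the middle of its underside. Tracks are 68 mm high, the bare aluminium deck between them 46 mm; only the yellow supports rise higher (90 mm), so there is open room beneath and beside the middle of the bar.
- spool: Bystander and obstacle, loose: small grey and orange filament spool standing on edge in a black cradle, 150 mm long (x), 62 mm wide (y), 167 mm high. Origin at the middle of its underside. It stands between the loose parts and the chassis.
- supply: Bystander and obstacle, loose: bare metal power supply, 100 (x) x 60 (y) x 50 mm high. Origin at the middle of its underside.
- tray: Bystander, loose: open magenta parts tray, 90 (x) x 130 (y) x 30 mm high. Origin at the middle of its underside.
Mind the look-alikes: they are no part of the job. Of the things that look like the part that bears bar_centre, the larger one is meant. Several things look just like the part that bears module_centre: the one meant starts farthest to the robot's left.

How it is judged (in metres and radians):
On the way, in this order (a step that is already met when the one before it is completed fails the run):
1. the bar rests flat across both supports, between the cheeks, let go (x of bar_centre in the frame of supports between -0.009 and 0.009 m and y of bar_centre in the frame of supports between -0.015 and 0.015 m and z of bar_centre in the frame of supports between 0.003 and 0.01 m and angle between the y axis of bar_centre and the y axis of supports, either way round below 0.15 rad and angle between bar_centre's own z axis and vertical below 0.06 rad and contact force between each of the fingers, the arm and bar below 0.1 N and linear speed of bar below 0.03 m/s), for 0.3 s.
2. the module is held clear above the desk (height (world z) of module_centre above 0.08 m and contact force between the fingers and module above 0.5 N), for 0.1 s.
At the end, for the whole second after the job is handed in: The bar lies released on both supports, its centre within 9 mm across and 15 mm lengthwise. The module is held still, level within 0.12 rad, 3 to 25 mm above the bar, centred within 10 mm each way and along the bar within 0.17 rad, touching neither bar nor chassis (all of step 1 and x of module_centre in the frame of bar_centre between -0.01 and 0.01 m and y of module_centre in the frame of bar_centre between -0.01 and 0.01 m and z of module_centre in the frame of bar_centre between 0.028 and 0.05 m and angle between the y axis of module_centre and the y axis of bar_centre, either way round below 0.17 rad and angle between module_centre's own z axis and vertical below 0.12 rad and linear speed of module below 0.03 m/s and contact force between the fingers and module above 0.5 N and contact force between module and bar below 0.05 N and contact force between module and chassis below 0.05 N); the arm keeps its last pose, push and grip.
It fails at once if the filament spool is pushed more than 20 mm or tipped (distance of spool from where it was at the start of the episode above 0.02 m or angle between spool's own z axis and vertical above 0.2 rad).
It fails at once if the power supply is pushed more than 20 mm or tipped (distance of supply from where it was at the start of the episode above 0.02 m or angle between supply's own z axis and vertical above 0.2 rad).
It fails at once if the parts tray is pushed more than 20 mm or tipped (distance of tray from where it was at the start of the episode above 0.02 m or angle between tray's own z axis and vertical above 0.2 rad).
It also fails if it takes over 72 s, if anything falls off the work surface, if the arm or the gripper's body presses on something with over 40 N, if the wrist force passes 120 N, or if a joint passes its speed limit or range.

## Robot

A 6-joint arm with a two-finger parallel gripper is mounted at the origin on the work surface. World frame = base frame: x ahead of the robot, y to its left, z up, the work surface at z = 0. Lengths are in m, angles in degrees, forces in N, time in s.
With the tool pointing down it reaches from about 0.375 to 0.9 m from the base axis. Payload 3.1 kg.
Tool frame: the origin (TCP) lies midway between the tips of the shut fingers; the grasp point (between the pads) lies 19 mm behind it; x points along the fingers, z is the direction in which the jaws open and shut, and the axes are right-handed (so a half turn about x gives the same grasp; the last joint's range is limited). The gripper opens to 87 mm and grips with 3 to 60 N. Pads are 19 mm wide; open, the fingers measure 117 mm over their backs; the gripper's body (75 mm by 190 mm) begins 51 mm behind the grasp point.
Start: joints at [-76.69, 30.224, 82.088, -0, 67.689, -10.227], TCP at [0.25, -0.573, 0.223] pointing down, gripper open.
Joint ranges: [-176.69, 176.69], [-43.24, 126.21], [12.49, 139.97], [-82, 262], [0, 151.66], [-163.58, 163.58]. Speed limits (degrees/s): [159.86, 159.86, 180, 180, 180, 180].

## Interface

Orientations are given as a 3x3 rotation matrix whose columns are the frame's x, y, z axes.
In Python, from rig import * gives the robot as it stands.
- The arm moves only by the tool play_rows, never from a script. Its argument "rows" is a list that holds one entry, the list of rows, each a list of 7 numbers: the shift along the tool's x, y, z in m, then the turn, a rotation vector about the tool's x, y, z in degrees, then the finger opening in m, from 0 to 0.087. A call has 1 to 12 rows; each row is the pose to reach, as a shift and turn from the pose commanded when the call began, along the tool's axes at that moment; what a row does not reach only later rows make up. A row lasts 1/10 s, in which the tool goes at most 50 mm and 8.59 degrees, less where a joint would pass 70% of its speed; a pose out of reach is approached as far as the arm can. A call with a gripper value outside its range is refused whole. The fingers move at their own pace and stop on an object; the grip force is fixed at half the most. Time passes only in rows, so rows that repeat a pose let the fingers close. It gives the time, the measured TCP pose, the force and the opening at its end, in the units of the state.
- read_state(): the state, without advancing time (a new reading comes with each control period).
- capture(name): name is "scene" or "top"; returns a dict with "pixels" (400x640x3 uint8, red, green, blue), "intrinsics" (3x3 intrinsics, pixels), "rvec" (rotation vector, rad) and "tvec" (3), from world to camera coordinates, as OpenCV has them. Camera axes: x right, y down, z forward; pixel columns grow to the right and rows downward; lengths in m; the calibration is good to about 2 mm. A picture is of the moment at which its call begins. There is no depth.
- hand_in(): hands the job in, once; it reports no verdict.
Trained networks look in the newest picture that a camera, given by its name, has taken for a name from the list of things; names that differ only in an ending like _2 or _b are one class to them, and where a whole thing is asked for, a point or a joint stands for the part that bears it (a point fixed in the world has none). Each returns a list of dicts, best first, with "p" (0 to 1); they miss things now and then, are a little off and sometimes report something else, mostly with a low value. They report only what shows in the picture. A call takes as long as a camera call. They do not tell look-alikes from the thing itself.
- trace(camera, target): "mask" (400x640 bool, what is visible of it) and "at" ([column, row] in pixels, amid what is visible of it).
The state is a dict: "time_s": time; "joint_positions": joint angles; "qvel": joint speeds; "tau": joint torques, N m; "position": TCP position; "tcp_rot": TCP orientation; "force": force on the tool from outside, world axes, zero at the start; "moment": the same for the moment, N m; "opening": opening from 0.0 (shut) to 1.0 (fully open).
Only numpy, scipy, OpenCV 4.12 (cv2) and the standard library are available. Lean on these libraries where they do the work, as an engineer would, in place of code of your own. Each camera call takes 0.05 s, during which the arm holds its last target.

## Working session

There is one attempt and no reset: what is moved stays moved. The work goes in short steps, Python scripts to look and compute and a tool call to move; the robot and the scene stay as the last step left them, time stands still between calls to the robot, and variables do not carry over. Pictures are saved under pics/ and viewed, and the job is handed in when it is done.

Besides the shell and the picture viewer there is one more tool, called after "Request:" by a JSON object that holds its "fn" and its "kwargs". play_rows: Moves the arm, as the interface text tells. Its arguments: {"type":"object","properties":{"rows":{"type":"array"}},"required":["rows"]}

```bash
ls; mkdir -p pics
python3 - <<'E'
from rig import *
import cv2,pickle
s=read_state(); print({k:s[k] for k in('time_s','position','tcp_rot','opening','force')})
d={}
for n in('scene','top'):
    c=capture(n); d[n]=c
    cv2.imwrite(f'pics/{n}0.png',cv2.cvtColor(c['pixels'],cv2.COLOR_RGB2BGR)); print(n,c['intrinsics'],c['rvec'],c['tvec'])
    for t in('bar_centre','module_centre','supports','chassis','spool','supply','tray'):
        try:
            r=trace(n,t); print(t,[(round(float(q['p']),2),[round(float(v),1) for v in q['at']],int(q['mask'].sum())) for q in r]); d[n+t]=r
        except Exception as e: print(t,e)
pickle.dump(d,open('d0.pkl','wb'))
E
```

```text
pics
{'time_s': 0.0, 'position': array([ 0.24942559, -0.57227513,  0.22158482]), 'tcp_rot': array([[-5.19997373e-04,  9.16791891e-01,  3.99364945e-01],
       [ 2.07651647e-03,  3.99365127e-01, -9.16789607e-01],
       [-9.99997709e-01,  3.52559699e-04, -2.11140228e-03]]), 'opening': 0.9975190724795954, 'force': array([-0.39133412, -0.30661091, -0.18732557])}
scene [[440.97534424   0.         323.86726889]
 [  0.         440.97534424 196.66047776]
 [  0.           0.           1.        ]] [ 2.39117501  1.09584916 -0.29623165] [-0.41252184 -0.30686914  1.34467385]
bar_centre [(0.92, [430.9, 187.2], 362), (0.68, [389.0, 171.9], 567)]
module_centre [(0.94, [350.1, 128.7], 549), (0.75, [302.7, 130.0], 505)]
supports [(0.86, [232.8, 246.9], 6654)]
chassis [(0.79, [235.4, 251.0], 6481), (0.58, [313.2, 170.3], 2424)]
spool [(0.79, [312.8, 170.8], 2429)]
supply [(0.63, [353.1, 225.9], 1334)]
tray [(0.95, [393.5, 266.2], 2251)]
top [[442.11266934   0.         316.33711827]
 [  0.         442.11266934 203.03470574]
 [  0.           0.           1.        ]] [ 2.18442034 -2.14182186  0.18487671] [0.00647087 0.58601603 1.07055441]
bar_centre [(0.94, [202.8, 158.3], 365), (0.57, [222.2, 195.2], 711)]
module_centre [(0.83, [208.5, 270.3], 670)]
supports [(0.61, [394.6, 229.4], 6438)]
chassis [(0.81, [395.3, 231.5], 6297)]
spool [(0.93, [295.0, 242.0], 1344), (0.42, [297.6, 175.8], 1080)]
supply [(0.61, [298.4, 176.8], 1039)]
tray [(0.71, [297.5, 124.9], 1797)]
```

View pics/scene0.png

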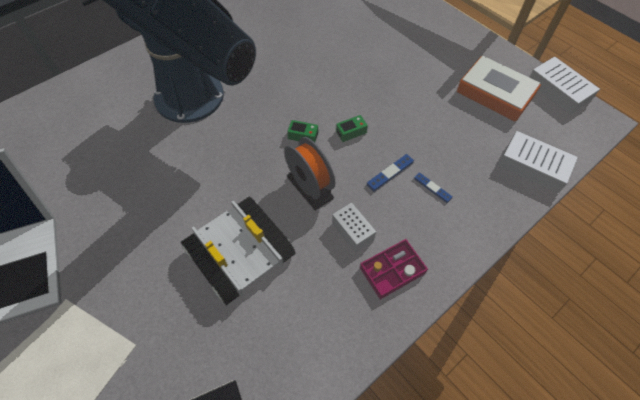

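View pics/top0.png

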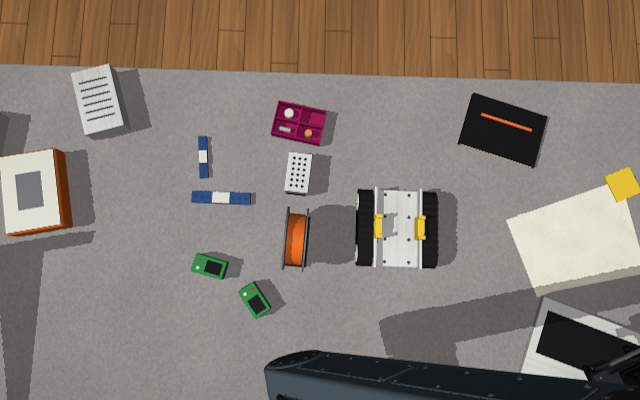

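```bash
cat > h.py <<'E'
import numpy as np,cv2,pickle
def proj(c,P): return cv2.projectPoints(np.asarray(P,float).reshape(-1,3),c['rvec'],c['tvec'],c['intrinsics'],None)[0].reshape(-1,2)
def ray(c,uv,z):
    R=cv2.Rodrigues(c['rvec'])[0]; o=-R.T@np.ravel(c['tvec'])
    d=R.T@np.linalg.inv(c['intrinsics'])@np.array([uv[0],uv[1],1.]); return o+d*(z-o[2])/d[2]
E
python3 - <<'E'
from h import *
d=pickle.load(open('d0.pkl','rb'))
T,S=d['top'],d['scene']
for n,uv in(('modA',(209,267)),('modB',(255,300)),('barbig',(222,197)),('barsm',(203,157))):
    p=ray(T,uv,.03 if 'mod' in n else .014); print(n,p.round(3),proj(S,p).round(0))
a=cv2.resize(S['pixels'][185:310,170:310],None,fx=4,fy=4,interpolation=cv2.INTER_CUBIC)
b=cv2.resize(T['pixels'][180:280,345:450],None,fx=5,fy=5,interpolation=cv2.INTER_CUBIC)
cv2.imwrite('pics/ch_s.png',a[...,::-1]);cv2.imwrite('pics/ch_t.png',b[...,::-1])
e=cv2.resize(T['pixels'][120:330,180:330],None,fx=2.8,fy=2.8,interpolation=cv2.INTER_CUBIC)
cv2.imwrite('pics/parts_t.png',e[...,::-1])
E
```

```text
modA [0.422 0.28  0.03 ] [[350. 125.]]
modB [0.344 0.164 0.03 ] [[301. 129.]]
barbig [0.6   0.259 0.014] [[389. 171.]]
barsm [0.704 0.313 0.014] [[431. 185.]]
```

View pics/ch_s.png

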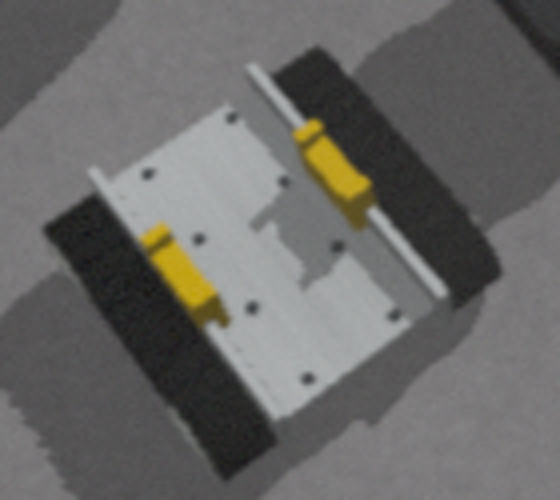

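View pics/ch_t.png

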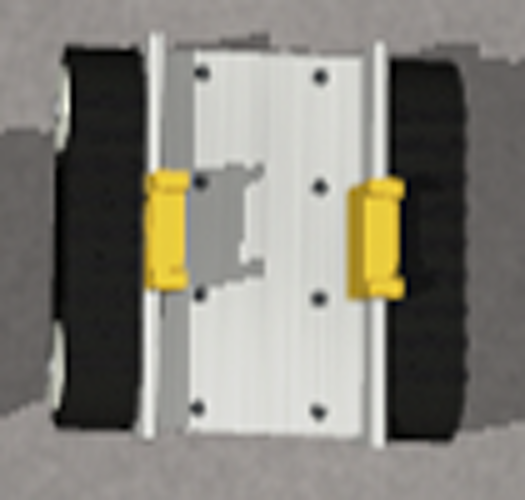

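View pics/parts_t.png

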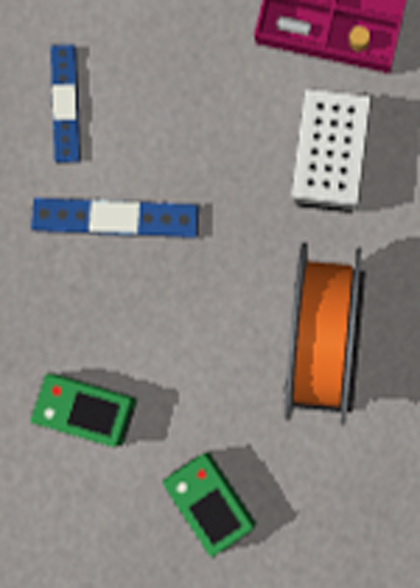

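```bash
cat >> h.py <<'E'
from scipy.optimize import minimize
SS=4
def box(c,h,l):  # centre, half xyz in local
    return np.array([[c[0]+i*h[0],c[1]+j*h[1],c[2]+k*h[2]] for i in(-1,1) for j in(-1,1) for k in(-1,1)])
def render(c,boxes,x,y,yaw,z0=0):
    m=np.zeros((400*SS,640*SS),np.uint8); C,s=np.cos(yaw),np.sin(yaw); R=np.array([[C,-s,0],[s,C,0],[0,0,1]])
    for b in boxes:
        p=proj(c,b@R.T+[x,y,z0]); h=cv2.convexHull(((p+.5)*SS).round().astype(np.int32)); cv2.fillConvexPoly(m,h,1)
    return cv2.resize(m.astype(np.float32),(640,400),interpolation=cv2.INTER_AREA)
def fit(views,boxes,x0,n=3,verbose=True):
    def f(p,vs=views):
        t=0
        for c,m in vs:
            r=render(c,boxes(p) if callable(boxes) else boxes,p[0]*.01,p[1]*.01,p[2]*.1)
            t+=np.minimum(r,m).sum()/np.maximum(r,m).sum()
        return -t/len(vs)
    x=np.array(x0,float); x[:2]*=100; x[2]*=10
    for _ in range(n):
        sx=np.vstack([x]+[x+np.eye(len(x))[i]*.8 for i in range(len(x))])
        r=minimize(f,x,method='Nelder-Mead',options=dict(initial_simplex=sx,xatol=.005,fatol=1e-5,maxiter=300)); x=r.x
    return np.r_[x[0]*.01,x[1]*.01,x[2]*.1,x[3:]],[round(float(-f(x,[v])),3) for v in views]
def hsv(c): return cv2.cvtColor(c['pixels'],cv2.COLOR_RGB2HSV)
def near(c,p,r):
    u=proj(c,p)[0]; yy,xx=np.mgrid[:400,:640]; return (xx-u[0])**2+(yy-u[1])**2<r*r
def hull(m):
    k=cv2.findNonZero(m.astype(np.uint8)); o=np.zeros((400,640),np.uint8); cv2.fillConvexPoly(o,cv2.convexHull(k),1); return o.astype(np.float32)
def rng(H,lo,hi,s,v): return (H[...,0]>=lo)&(H[...,0]<=hi)&(H[...,1]>s)&(H[...,2]>v)
BAR=[box((0,0,.007),(.015,.075,.007),0)]
MOD=[box((0,0,.018),(.023,.040,.018),0)]
def SUP(h=.02):
    o=[]
    for s in(-1,1):
        y=s*.052
        o.append(box((0,y,.08-h/2),(.028,.008,h/2),0))
        for t in(-1,1): o.append(box((t*.024,y,.08),(.004,.008,.01),0))
    return o
E
python3 - <<'E'
from h import *
d=pickle.load(open('d0.pkl','rb'))
T,S=d['top'],d['scene']
def masks(p,lo,hi,s,v,r,hl=True):
    o=[]
    for c in(T,S):
        m=rng(hsv(c),lo,hi,s,v)&near(c,p,r); o.append((c,hull(m) if hl else m.astype(np.float32)))
    return o
vb=masks((.6,.259,.01),100,130,110,40,36)
vm=masks((.422,.28,.02),50,85,90,25,24)
vs=masks((.55,-.06,.08),18,35,120,60,45,False)
for n,v,b,x0 in(('bar',vb,BAR,(.6,.259,0.05)),('mod',vm,MOD,(.422,.28,.2)),):
  for vv in (v,v[:1],v[1:]):
    print(n,[int(m.sum()) for _,m in vv],*fit(vv,b,x0))
c0=ray(T,(399,227),.08); print(c0)
for vv in(vs,vs[:1],vs[1:]):
    print('sup',[int(m.sum()) for _,m in vv],*fit(vv,lambda p:SUP(abs(p[3])*.01),(c0[0],c0[1],0,2)))
for t in('spool','supply','tray'):
    for n,c in(('top',T),('scene',S)):
        print(t,n,ray(c,d[n+t][0]['at'],{'spool':.08,'supply':.05,'tray':.02}[t]).round(3))
print('chass', ray(T,d['topchassis'][0]['at'],.06))
E
```

```text
bar [1535, 1122] [ 0.60395652  0.26405228 -0.04613317] [0.484, 0.521]
bar [1535] [ 0.6042939   0.26421982 -0.03383745] [0.482]
bar [1122] [ 0.61013398  0.26526327 -0.17861278] [0.533]
mod [655, 408] [ 0.42482299  0.2812705  -0.26494076] [0.935, 0.655]
mod [655] [ 0.42506393  0.2808762  -0.25436753] [0.938]
mod [408] [0.41849919 0.28942563 0.03279707] [0.677]
[ 0.52608181 -0.18198023  0.08      ]
sup [194, 244] [ 0.52720959 -0.18279306 -0.02258578  1.88299714] [0.454, 0.455]
sup [194] [ 5.28746418e-01 -1.82612374e-01 -3.15976526e-04  1.46313231e+00] [0.471]
sup [244] [ 0.5256935  -0.18180187 -0.03330927  2.58922521] [0.463]
spool top [0.485 0.069 0.08 ]
spool scene [0.5   0.075 0.08 ]
supply top [0.65  0.064 0.05 ]
supply scene [0.67  0.058 0.05 ]
tray top [0.795 0.07  0.02 ]
tray scene [0.801 0.07  0.02 ]
chass [ 0.51658624 -0.17710581  0.06      ]
```

Run:
```python
from h import *
d=pickle.load(open('d0.pkl','rb'))
T,S=d['top'],d['scene']
k=np.ones((5,5),np.uint8)
def dm(n,t,i): return cv2.dilate(d[n+t][i]['mask'].astype(np.uint8),k)>0
def sel(n,t,i,lo,hi,s,v,hl=True):
    c=d[n]; m=rng(hsv(c),lo,hi,s,v)&dm(n,t,i); return (c,hull(m) if hl else m.astype(np.float32))
vb=[sel('top','bar_centre',1,100,130,90,30),sel('scene','bar_centre',1,100,130,90,30)]
vm=[sel('top','module_centre',0,45,90,60,15),sel('scene','module_centre',0,45,90,60,15)]
vs=[sel('top','chassis',0,15,38,100,40,False),sel('scene','chassis',0,15,38,100,40,False)]
R={}
for n,v,b,x0 in(('bar',vb,BAR,(.6,.259,1.5)),('mod',vm,MOD,(.422,.28,1.3)),('sup',vs,lambda p:SUP(abs(p[3])*.01),(.527,-.182,0,2))):
  for vv in (v,v[:1],v[1:]):
    r=fit(vv,b,x0); print(n,[int(m.sum()) for _,m in vv],*r); R.setdefault(n,r[0])
pickle.dump(R,open('R.pkl','wb'))
# overlay
for n,c in(('top',T),('scene',S)):
    im=cv2.resize(c['pixels'],None,fx=4,fy=4)[...,::-1].copy()
    for t,b in(('bar',BAR),('mod',MOD),('sup',SUP(abs(R['sup'][3])*.01))):
        m=render(c,b,*R[t][:3]); mm=cv2.resize(m,None,fx=4,fy=4)
        cs,_=cv2.findContours((mm>.5).astype(np.uint8),cv2.RETR_EXTERNAL,cv2.CHAIN_APPROX_NONE); cv2.drawContours(im,cs,-1,(255,0,255),1)
    (x0,x1,y0,y1)=(180,450,170,290) if n=='top' else (180,420,100,290)
    cv2.imwrite(f'pics/ov_{n}.png',cv2.resize(im[y0*4:y1*4,x0*4:x1*4],None,fx=.74,fy=.74,interpolation=cv2.INTER_AREA))
```

```text
bar [727, 541] [0.60004322 0.26452768 3.12472752] [0.944, 0.856]
bar [727] [ 0.60041525  0.26396839 -0.01903224] [0.947]
bar [541] [0.59957904 0.26669992 3.12835825] [0.858]
mod [681, 554] [0.42445456 0.28082201 2.89475322] [0.949, 0.889]
mod [681] [0.42464266 0.28083543 2.88461604] [0.952]
mod [554] [0.42384252 0.28144981 2.85487945] [0.894]
sup [472, 493] [ 0.52768131 -0.18316048 -0.02220846  2.77840458] [0.885, 0.847]
sup [472] [ 0.52821999 -0.18345567 -0.02096739  3.83786323] [0.911]
sup [493] [ 0.52619984 -0.18312092 -0.03678886  2.91249644] [0.852]
```

View pics/ov_top.png

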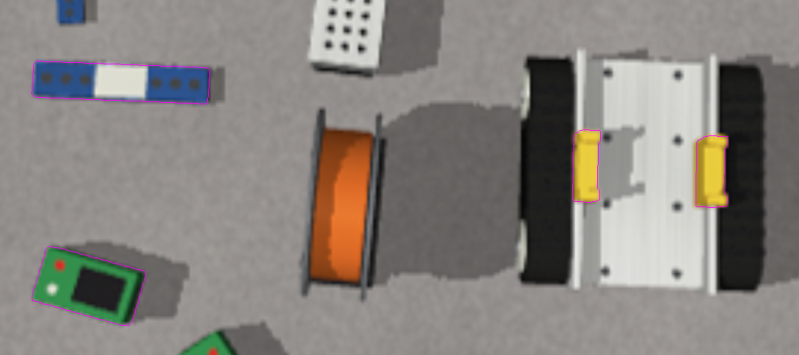

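View pics/ov_scene.png

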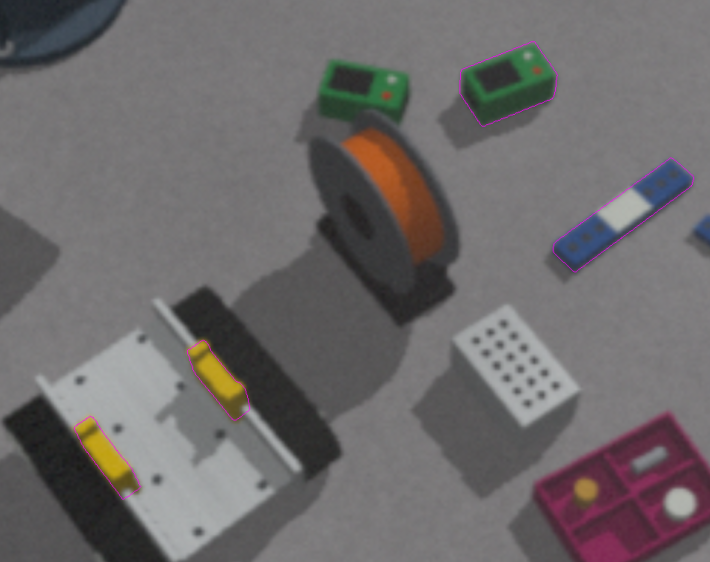

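```bash
cat >> h.py <<'E'
from scipy.spatial.transform import Rotation as Ro
def delta(s,pos,ang):
    a=np.radians(ang); z=np.array([np.cos(a),np.sin(a),0]); x=np.array([0,0,-1.]); Rt=np.c_[x,np.cross(z,x),z]
    R=np.asarray(s['tcp_rot']); sh=R.T@(np.asarray(pos)-s['position']); rv=Ro.from_matrix(R.T@Rt).as_rotvec(degrees=True)
    print('t',round(s['time_s'],2),'pos',np.round(s['position'],4),'zang',round(float(np.degrees(np.arctan2(R[1,2],R[0,2]))),2),'F',np.round(s['force'],1),'op',round(s['opening']*.087,4),'j',np.round(s['joint_positions'],0))
    print('shift',sh.round(4),'rot',rv.round(2))
E
python3 - <<'E'
from rig import *; from h import *
s=read_state(); delta(s,(.45,-.13,.27),-1); delta(s,(.45,-.13,.27),-35)
E
```

```text
t 0.8 pos [ 0.2496 -0.573   0.2226] zang -66.46 F [-0.4 -0.1  0.2] op 0.0871 j [-77.  30.  82.  -0.  68. -10.]
shift [-0.0474  0.3606 -0.3261] rot [-65.46  -0.    -0.  ]
t 0.8 pos [ 0.2496 -0.573   0.2226] zang -66.46 F [-0.4 -0.1  0.2] op 0.0871 j [-77.  30.  82.  -0.  68. -10.]
shift [-0.0474  0.3606 -0.3261] rot [-31.46  -0.     0.  ]
```

Request:
{"fn": "play_rows", "kwargs": {"rows": [[[-0.03,0.02,-0.02,-4,0,0,0.087],[-0.047,0.05,-0.05,-10,0,0,0.087],[-0.047,0.08,-0.075,-17,0,0,0.087],[-0.047,0.11,-0.1,-24,0,0,0.087],[-0.047,0.145,-0.13,-31,0,0,0.087],[-0.047,0.18,-0.16,-38,0,0,0.087],[-0.047,0.21,-0.19,-44,0,0,0.087],[-0.047,0.245,-0.22,-50,0,0,0.087],[-0.047,0.275,-0.25,-56,0,0,0.087],[-0.047,0.31,-0.28,-61,0,0,0.087],[-0.047,0.34,-0.31,-65.5,0,0,0.087],[-0.047,0.36,-0.326,-65.5,0,0,0.087]]]}}

```text
time_s: 2.0
position: [0.4497, -0.1273, 0.2698]
tcp_rot: [[0.0, 0.013, 1.0], [0.001, 1.0, -0.013], [-1.0, 0.001, 0.0]]
force: [-0.2, -0.5, -0.2]
opening: 0.996
```

Run:
```python
from rig import *; from h import *
s=read_state(); delta(s,(.6,.2645,.20),-1)
```

```text
t 2.0 pos [ 0.4497 -0.1273  0.2698] zang -0.76 F [-0.2 -0.5 -0.2] op 0.0867 j [-30.  14. 100.   0.  65. -29.]
shift [0.0701 0.3937 0.1451] rot [ 0.24  0.   -0.04]
```

Request:
{"fn": "play_rows", "kwargs": {"rows": [[[0,0.03,0.012,0,0,0,0.087],[0,0.07,0.03,0,0,0,0.087],[0,0.11,0.045,0,0,0,0.087],[0,0.15,0.06,0,0,0,0.087],[0,0.19,0.075,0,0,0,0.087],[0,0.23,0.09,0,0,0,0.087],[0,0.27,0.105,0,0,0,0.087],[0,0.31,0.12,0,0,0,0.087],[0.01,0.345,0.135,0,0,0,0.087],[0.03,0.38,0.143,0,0,0,0.087],[0.05,0.393,0.145,0.2,0,0,0.087],[0.07,0.3935,0.145,0.2,0,0,0.087]]]}}

```text
time_s: 3.2
position: [0.6013, 0.2633, 0.1986]
tcp_rot: [[0.001, 0.017, 1.0], [0.001, 1.0, -0.017], [-1.0, 0.001, 0.001]]
force: [-0.4, -0.4, 0.2]
opening: 1.0
```

Run:
```python
from rig import *; from h import *
s=read_state(); delta(s,(.6,.2645,.003),-1)
```

```text
t 3.2 pos [0.6013 0.2633 0.1986] zang -0.99 F [-0.4 -0.4  0.2] op 0.087 j [14. 34. 79.  0. 67. 15.]
shift [ 0.1956  0.001  -0.0015] rot [ 0.01  0.05 -0.05]
```

Request:
{"fn": "play_rows", "kwargs": {"rows": [[[0.02,0,-0.001,0,0,0,0.087],[0.05,0,-0.001,0,0,0,0.087],[0.08,0,-0.001,0,0,0,0.087],[0.11,0,-0.001,0,0,0,0.087],[0.14,0,-0.001,0,0,0,0.087],[0.16,0,-0.001,0,0,0,0.087],[0.175,0,-0.001,0,0,0,0.087],[0.185,0,-0.001,0,0,0,0.087],[0.185,0,-0.001,0,0,0,0.087]]]}}

```text
time_s: 4.1
position: [0.5995, 0.2605, 0.0134]
tcp_rot: [[-0.002, 0.02, 1.0], [-0.0, 1.0, -0.02], [-1.0, -0.001, -0.002]]
force: [-0.2, -0.5, 0.3]
opening: 1.002
```

Run:
```python
from rig import *; from h import *
for i in range(3):
    c=capture('scene'); delta(read_state(),(.6,.2645,.004),-1)
c=capture('scene')
cv2.imwrite('pics/s1.png',cv2.resize(c['pixels'][120:230,320:480],None,fx=5,fy=5,interpolation=cv2.INTER_CUBIC)[...,::-1])
```

```text
t 4.15 pos [0.6002 0.2608 0.0145] zang -1.16 F [-0.4  0.5  0.2] op 0.0871 j [14. 48. 85.  0. 47. 15.]
shift [ 0.0105  0.0037 -0.0002] rot [-0.16 -0.01  0.  ]
t 4.2 pos [0.6007 0.2609 0.0152] zang -1.16 F [ 0.6 -0.8 -0.1] op 0.0871 j [14. 48. 85.  0. 47. 15.]
shift [ 0.0112  0.0036 -0.0008] rot [-0.16  0.07 -0.02]
t 4.25 pos [0.601  0.261  0.0157] zang -1.16 F [-0.4 -0.2  0.1] op 0.0868 j [14. 48. 85.  0. 47. 15.]
shift [ 0.0117  0.0035 -0.0011] rot [-0.16  0.13 -0.03]
```

View pics/s1.png

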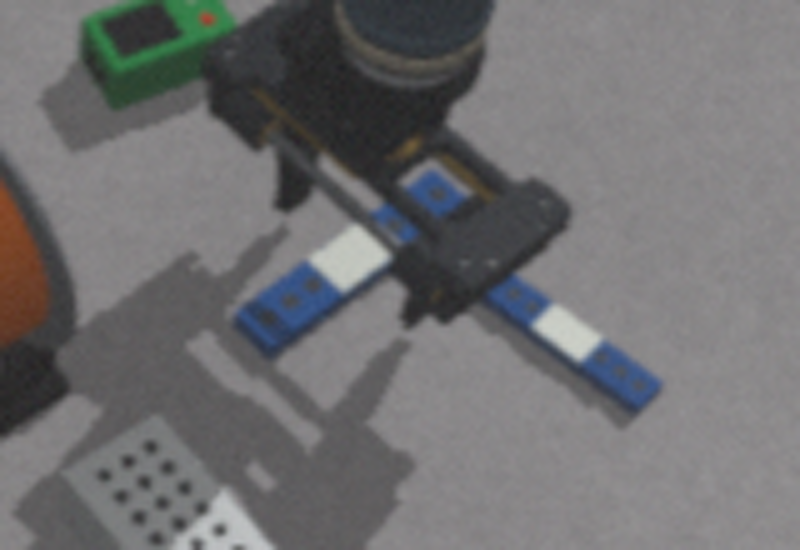

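Request:
{"fn": "play_rows", "kwargs": {"rows": [[[0.006,0.0035,-0.001,0,0,0,0.087],[0.0115,0.0035,-0.001,0,0,0,0.087],[0.0115,0.0035,-0.001,0,0,0,0.087],[0.0115,0.0035,-0.001,0,0,0,0.087],[0.0115,0.0035,-0.001,0,0,0,0.02],[0.0115,0.0035,-0.001,0,0,0,0.02],[0.0115,0.0035,-0.001,0,0,0,0.02],[0.0115,0.0035,-0.001,0,0,0,0.02],[0.0115,0.0035,-0.001,0,0,0,0.02],[0.0115,0.0035,-0.001,0,0,0,0.02]]]}}

```text
time_s: 5.3
position: [0.5992, 0.2642, 0.0031]
tcp_rot: [[0.0, 0.02, 1.0], [0.0, 1.0, -0.02], [-1.0, 0.0, 0.0]]
force: [0.4, 0.2, -0.3]
opening: 0.54
```

Run:
```python
from rig import *; from h import *
for i in range(2):
    c=capture('scene'); delta(read_state(),(.6,.2645,.004),-1)
```

```text
t 5.35 pos [0.5991 0.2642 0.0031] zang -1.17 F [-0.3  0.2 -0. ] op 0.0432 j [14. 49. 85.  0. 46. 15.]
shift [-0.0009  0.0003  0.0009] rot [-0.17 -0.   -0.  ]
t 5.4 pos [0.5991 0.2642 0.0031] zang -1.16 F [ 0.4 -0.3 -0.2] op 0.0386 j [14. 49. 85.  0. 46. 15.]
shift [-0.0009  0.0003  0.0009] rot [-0.16 -0.   -0.  ]
```

Still closing; wait, then lift.

Request:
{"fn": "play_rows", "kwargs": {"rows": [[[0,0,0,0,0,0,0.015],[0,0,0,0,0,0,0.015],[0,0,0,0,0,0,0.015],[0,0,0,0,0,0,0.015],[0,0,0,0,0,0,0.015],[0,0,0,0,0,0,0.015],[-0.005,0,0,0,0,0,0.015],[-0.015,0,0,0,0,0,0.015],[-0.03,0,0,0,0,0,0.015],[-0.045,0,0,0,0,0,0.015],[-0.05,0,0,0,0,0,0.015],[-0.05,0,0,0,0,0,0.015]]]}}

```text
time_s: 6.6
position: [0.6003, 0.2645, 0.0551]
tcp_rot: [[0.003, 0.02, 1.0], [0.001, 1.0, -0.02], [-1.0, 0.001, 0.003]]
force: [0.3, -0.1, -0.6]
opening: 0.341
```

Run:
```python
from rig import *; from h import *
delta(read_state(),(.6,.2645,.27),-1.3)
c=capture('scene')
cv2.imwrite('pics/s2.png',cv2.resize(c['pixels'][110:230,320:480],None,fx=5,fy=5,interpolation=cv2.INTER_CUBIC)[...,::-1])
```

```text
t 6.6 pos [0.6003 0.2645 0.0551] zang -1.16 F [ 0.3 -0.1 -0.6] op 0.0297 j [14. 44. 84.  0. 51. 15.]
shift [-2.149e-01  2.000e-04  5.000e-04] rot [ 0.14  0.19 -0.05]
```

View pics/s2.png

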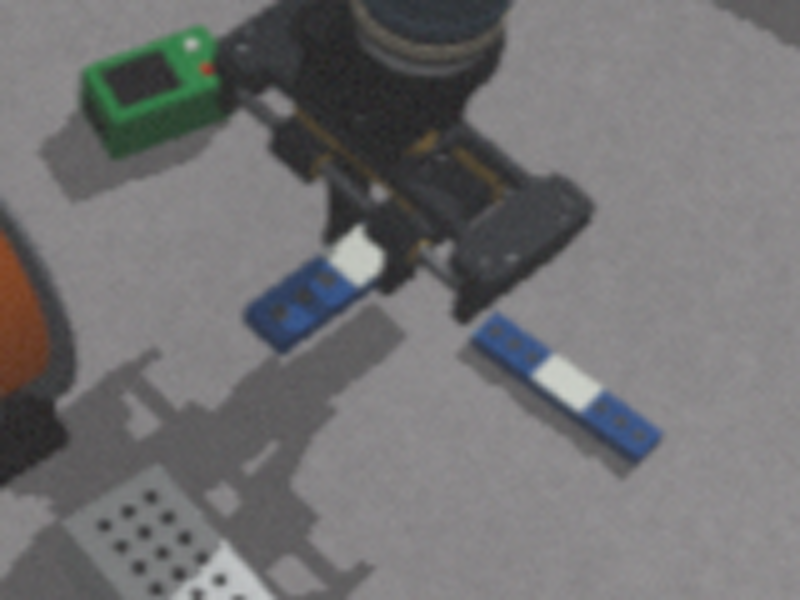

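Request:
{"fn": "play_rows", "kwargs": {"rows": [[[-0.015,0,0,0,0,0,0.015],[-0.04,0,0,0,0,0,0.015],[-0.07,0,0,0,0,0,0.015],[-0.1,0,0,0,0,0,0.015],[-0.13,0,0,0,0,0,0.015],[-0.16,0,0,0,0,0,0.015],[-0.185,-0.005,0,0,0,0,0.015],[-0.205,-0.02,-0.002,0,0,0,0.015],[-0.21,-0.045,-0.006,0,0,0,0.015],[-0.21,-0.075,-0.012,0,0,0,0.015],[-0.21,-0.105,-0.017,0,0,0,0.015],[-0.21,-0.135,-0.022,0,0,0,0.015]]]}}

```text
time_s: 7.85
position: [0.5735, 0.1287, 0.2634]
tcp_rot: [[-0.001, 0.02, 1.0], [-0.0, 1.0, -0.02], [-1.0, -0.0, -0.001]]
force: [0.8, 0.3, -1.6]
opening: 0.342
```

Run:
```python
from rig import *; from h import *
delta(read_state(),(.5277,-.1832,.26),-1.3)
```

```text
t 7.85 pos [0.5735 0.1287 0.2634] zang -1.14 F [ 0.8  0.3 -1.6] op 0.0298 j [ 2. 25. 85. -0. 70.  3.]
shift [ 0.0035 -0.3127 -0.0396] rot [ 0.16 -0.03  0.01]
```

Request:
{"fn": "play_rows", "kwargs": {"rows": [[[0,-0.03,-0.005,0,0,0,0.015],[0,-0.06,-0.01,0,0,0,0.015],[0,-0.09,-0.014,0,0,0,0.015],[0,-0.12,-0.018,0,0,0,0.015],[0,-0.15,-0.022,0,0,0,0.015],[0,-0.18,-0.026,0,0,0,0.015],[0,-0.21,-0.03,0,0,0,0.015],[0,-0.24,-0.034,0,0,0,0.015],[0,-0.265,-0.037,0.1,0,0,0.015],[0,-0.29,-0.039,0.2,0,0,0.015],[0.002,-0.305,-0.039,0.2,0,0,0.015],[0.003,-0.312,-0.039,0.2,0,0,0.015]]]}}

```text
time_s: 9.05
position: [0.5289, -0.1826, 0.26]
tcp_rot: [[-0.0, 0.025, 1.0], [0.0, 1.0, -0.025], [-1.0, 0.0, -0.0]]
force: [0.8, -0.1, -1.9]
opening: 0.34
```

Run:
```python
from rig import *; from h import *
c=capture('top');delta(read_state(),(.5277,-.1832,.115),-1.3)
```

```text
t 9.1 pos [ 0.5289 -0.1829  0.2598] zang -1.45 F [-0.1 -1.6 -1.5] op 0.0297 j [-31.  23.  89.  -0.  68. -29.]
shift [ 0.1448 -0.0003 -0.0012] rot [-0.15 -0.02  0.01]
```

Request:
{"fn": "play_rows", "kwargs": {"rows": [[[0.015,0,-0.001,0,0,0,0.015],[0.04,0,-0.001,0,0,0,0.015],[0.065,0,-0.001,0,0,0,0.015],[0.09,0,-0.001,0,0,0,0.015],[0.115,0,-0.001,0,0,0,0.015],[0.135,0,-0.001,0,0,0,0.015],[0.145,0,-0.001,0,0,0,0.015],[0.145,0,-0.001,0,0,0,0.015]]]}}

```text
time_s: 9.9
position: [0.5273, -0.1801, 0.1138]
tcp_rot: [[-0.003, 0.023, 1.0], [0.002, 1.0, -0.023], [-1.0, 0.002, -0.003]]
force: [0.8, -0.3, -1.3]
opening: 0.344
```

Run:
```python
from rig import *; from h import *
S=capture('scene');T=capture('top');s=read_state();delta(s,(.5277,-.1832,.0865),-1.3)
pickle.dump((S,T),open('d1.pkl','wb'))
a=cv2.resize(S['pixels'][165:310,160:320],None,fx=5,fy=4,interpolation=cv2.INTER_CUBIC)
a=cv2.resize(S['pixels'][165:300,160:320],None,fx=4.4,fy=4.4,interpolation=cv2.INTER_CUBIC)
b=cv2.resize(T['pixels'][170:290,335:460],None,fx=4.9,fy=4.9,interpolation=cv2.INTER_CUBIC)
cv2.imwrite('pics/p1s.png',a[...,::-1]);cv2.imwrite('pics/p1t.png',b[...,::-1])
```

```text
t 10.0 pos [ 0.5287 -0.1812  0.1156] zang -1.33 F [ 0.4 -0.5 -0.3] op 0.0295 j [-30.  34.  97.   0.  49. -29.]
shift [ 0.0291 -0.002  -0.001 ] rot [-0.03  0.05  0.02]
```

View pics/p1s.png

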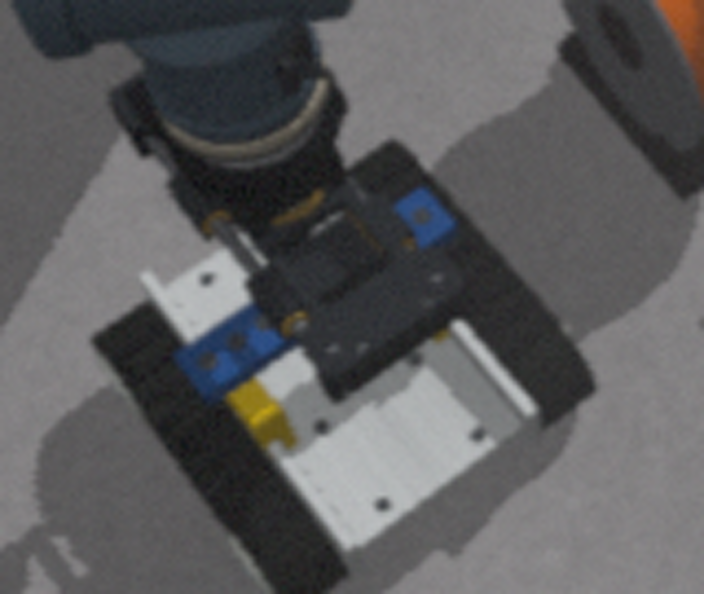

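View pics/p1t.png

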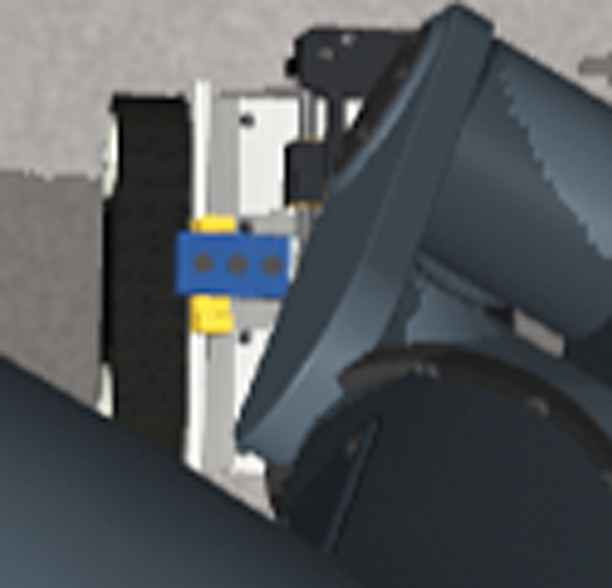

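Request:
{"fn": "play_rows", "kwargs": {"rows": [[[0.008,-0.0015,-0.001,0,0,0,0.015],[0.016,-0.0015,-0.001,0,0,0,0.015],[0.023,-0.0015,-0.001,0,0,0,0.015],[0.028,-0.0015,-0.001,0,0,0,0.015],[0.03,-0.0015,-0.001,0,0,0,0.015],[0.0315,-0.0015,-0.001,0,0,0,0.015],[0.0315,-0.0015,-0.001,0,0,0,0.015],[0.0315,-0.0015,-0.001,0,0,0,0.015]]]}}

```text
time_s: 10.8
position: [0.5272, -0.183, 0.0837]
tcp_rot: [[0.0, 0.024, 1.0], [-0.0, 1.0, -0.024], [-1.0, -0.0, 0.0]]
force: [-0.5, 0.1, -1.7]
opening: 0.338
```

Run:
```python
from rig import *; from h import *
S=capture('scene');s=read_state();delta(s,(.5277,-.1832,.083),-1.3)
S=capture('scene');s=read_state();delta(s,(.5277,-.1832,.083),-1.3)
a=cv2.resize(S['pixels'][165:300,160:320],None,fx=4.4,fy=4.4,interpolation=cv2.INTER_CUBIC)
cv2.imwrite('pics/p2s.png',a[...,::-1])
```

```text
t 10.85 pos [ 0.5272 -0.183   0.0838] zang -1.36 F [-0.3 -0.5 -1.3] op 0.0294 j [-31.  37.  98.  -0.  45. -29.]
shift [ 0.0008 -0.0002  0.0005] rot [-0.06  0.03  0.02]
t 10.9 pos [ 0.5272 -0.183   0.0838] zang -1.36 F [ 0.6 -0.8 -0.6] op 0.0296 j [-31.  37.  98.   0.  45. -29.]
shift [ 0.0008 -0.0002  0.0005] rot [-0.06  0.03  0.02]
```

View pics/p2s.png

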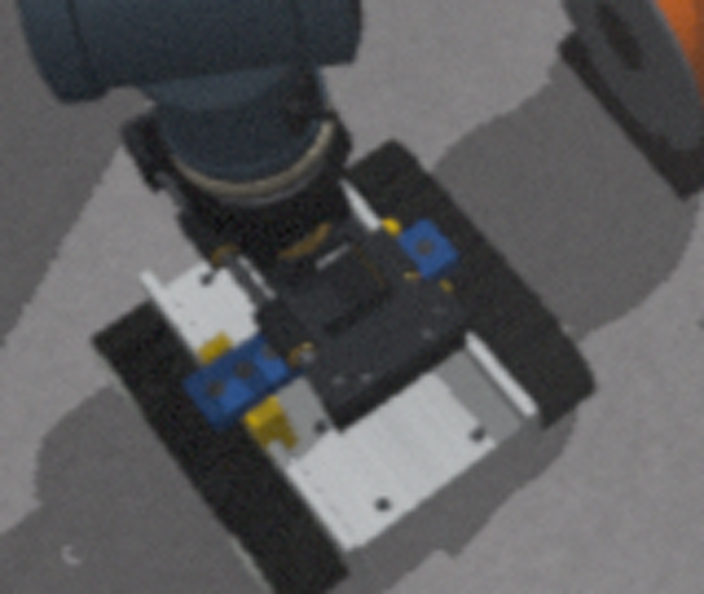

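Request:
{"fn": "play_rows", "kwargs": {"rows": [[[0.0008,0,0.0005,0,0,0,0.015],[0.0008,0,0.0005,0,0,0,0.015],[0.0008,0,0.0005,0,0,0,0.08],[0.0008,0,0.0005,0,0,0,0.08],[0.0008,0,0.0005,0,0,0,0.08],[0.0008,0,0.0005,0,0,0,0.08],[0.0008,0,0.0005,0,0,0,0.08],[0.0008,0,0.0005,0,0,0,0.08],[0.0008,0,0.0005,0,0,0,0.08],[0.0008,0,0.0005,0,0,0,0.08],[0.0008,0,0.0005,0,0,0,0.08],[0.0008,0,0.0005,0,0,0,0.08]]]}}

```text
time_s: 12.1
position: [0.5276, -0.1829, 0.0827]
tcp_rot: [[-0.0, 0.024, 1.0], [-0.0, 1.0, -0.024], [-1.0, -0.0, -0.0]]
force: [-0.2, -0.2, 0.2]
opening: 0.915
```

Run:
```python
from rig import *; from h import *
S=capture('scene');s=read_state();delta(s,(.5277,-.1832,.083),-1.3)
a=cv2.resize(S['pixels'][165:300,160:320],None,fx=4.4,fy=4.4,interpolation=cv2.INTER_CUBIC)
cv2.imwrite('pics/p3s.png',a[...,::-1])
```

```text
t 12.15 pos [ 0.5275 -0.1829  0.0827] zang -1.36 F [-1.1  0.7 -1.4] op 0.0801 j [-31.  37.  98.   0.  45. -29.]
shift [-0.0003 -0.0003  0.0002] rot [-0.06 -0.   -0.  ]
```

View pics/p3s.png

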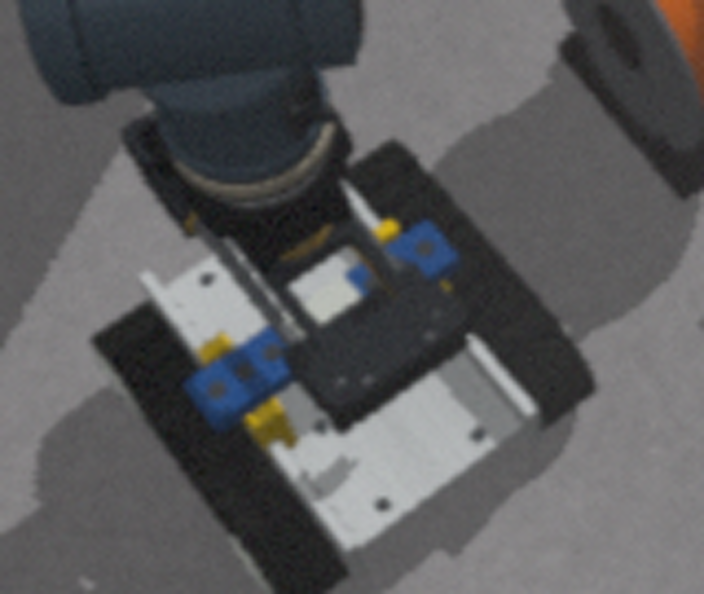

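Released with the bar between the cheeks. Rise straight up and then check the bar's place.

Request:
{"fn": "play_rows", "kwargs": {"rows": [[[-0.01,0,0,0,0,0,0.08],[-0.03,0,0,0,0,0,0.08],[-0.06,0,0,0,0,0,0.08],[-0.09,0,0,0,0,0,0.08],[-0.12,0,0,0,0,0,0.08],[-0.15,0,0,0,0,0,0.08],[-0.175,0.01,0,0,0,0,0.08],[-0.19,0.03,0,0,0,0,0.08],[-0.19,0.06,0,0,0,0,0.08],[-0.19,0.1,0,0,0,0,0.08],[-0.19,0.14,0,0,0,0,0.08],[-0.19,0.18,0,0,0,0,0.08]]]}}

```text
time_s: 13.35
position: [0.5315, -0.0016, 0.2737]
tcp_rot: [[0.001, 0.024, 1.0], [-0.0, 1.0, -0.024], [-1.0, -0.0, 0.001]]
force: [-0.6, -0.2, -0.7]
opening: 0.917
```

Run:
```python
from rig import *; from h import *
S=capture('scene');T=capture('top');s=read_state();delta(s,(.4245,.2808,.27),-14.4)
pickle.dump((S,T),open('d2.pkl','wb'))
cv2.imwrite('pics/q_t.png',T['pixels'][...,::-1]);
a=cv2.resize(S['pixels'][165:300,160:320],None,fx=4.4,fy=4.4,interpolation=cv2.INTER_CUBIC)
cv2.imwrite('pics/q_s.png',a[...,::-1])
```

```text
t 13.45 pos [0.5308 0.0015 0.2735] zang -1.06 F [-0.3 -0.4  0.4] op 0.08 j [-12.  20.  92.   0.  69. -11.]
shift [ 0.0041  0.2773 -0.1115] rot [13.34 -0.02 -0.11]
```

View pics/q_s.png

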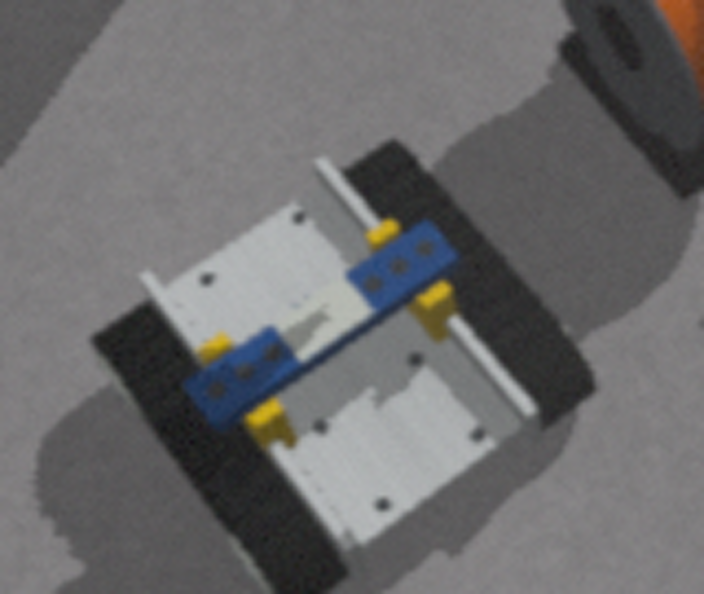

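View pics/q_t.png

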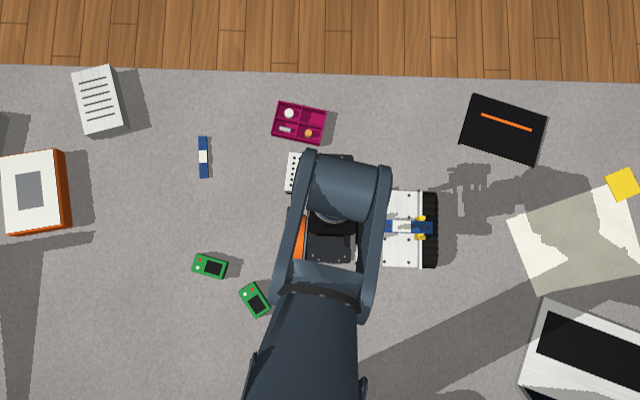

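Request:
{"fn": "play_rows", "kwargs": {"rows": [[[0,0.025,-0.01,1,0,0,0.08],[0,0.055,-0.022,3,0,0,0.08],[0,0.085,-0.034,5,0,0,0.08],[0,0.115,-0.046,7,0,0,0.08],[0,0.145,-0.058,9,0,0,0.08],[0,0.175,-0.07,11,0,0,0.08],[0,0.205,-0.082,12,0,0,0.08],[0.01,0.23,-0.093,13,0,0,0.08],[0.03,0.255,-0.102,13.3,0,0,0.08],[0.05,0.27,-0.11,13.3,0,0,0.08],[0.07,0.277,-0.1115,13.3,0,0,0.08],[0.08,0.277,-0.1115,13.3,0,0,0.08]]]}}

```text
time_s: 14.65
position: [0.4262, 0.2766, 0.1918]
tcp_rot: [[-0.002, 0.252, 0.968], [-0.001, 0.968, -0.252], [-1.0, -0.001, -0.001]]
force: [0.5, -0.5, 0.6]
opening: 0.915
```

Run:
```python
from rig import *; from h import *
S=capture('scene');s=read_state();delta(s,(.4245,.2808,.004),-14.4)
S=capture('scene');T=capture('top');s=read_state();delta(s,(.4245,.2808,.004),-14.4)
R=pickle.load(open('R.pkl','rb'))
k=np.ones((5,5),np.uint8); V=[]
for n,c in(('top',T),('scene',S)):
    r=[q for q in trace(n,'bar_centre')]; print(n,[(round(q['p'],2),np.round(q['at']),int(q['mask'].sum())) for q in r])
    H=hsv(c); e=render(c,BAR,*R['sup'][:3],z0=.08); g=cv2.dilate((e>0).astype(np.uint8),np.ones((9,9)))>0
    m=rng(H,100,130,90,30)&g; V.append((c,hull(m)))
    cv2.imwrite(f'pics/r_{n}.png',c['pixels'][...,::-1])
b8=[b+[0,0,.08] for b in BAR]
for v in(V,V[:1],V[1:]): print(fit(v,b8,R['sup'][:3]), R['sup'][:3])
pickle.dump((S,T),open('d3.pkl','wb'))
```

```text
t 14.7 pos [0.4259 0.2758 0.1908] zang -14.63 F [ 0.2 -0.6 -0.8] op 0.0804 j [ 20.  24. 101.  -0.  56.  35.]
shift [ 0.1868  0.0049 -0.0021] rot [-0.23 -0.16  0.15]
t 14.8 pos [0.4273 0.2759 0.1928] zang -14.7 F [-0.6 -0.2  0.9] op 0.0804 j [ 20.  24. 100.  -0.  56.  35.]
shift [ 0.1888  0.0042 -0.0039] rot [-0.3  -0.02  0.04]
top [(0.93, array([204., 156.]), 384), (0.69, array([401., 228.]), 812)]
scene [(0.76, array([433., 185.]), 338), (0.74, array([232., 237.]), 988)]
(array([ 0.5279822 , -0.18414704, -0.03101256]), [0.935, 0.946]) [ 0.52768131 -0.18316048 -0.02220846]
(array([ 0.52844949, -0.18359828, -0.03762482]), [0.936]) [ 0.52768131 -0.18316048 -0.02220846]
(array([ 0.52751422, -0.18480958, -0.02041804]), [0.954]) [ 0.52768131 -0.18316048 -0.02220846]
```

View pics/r_scene.png

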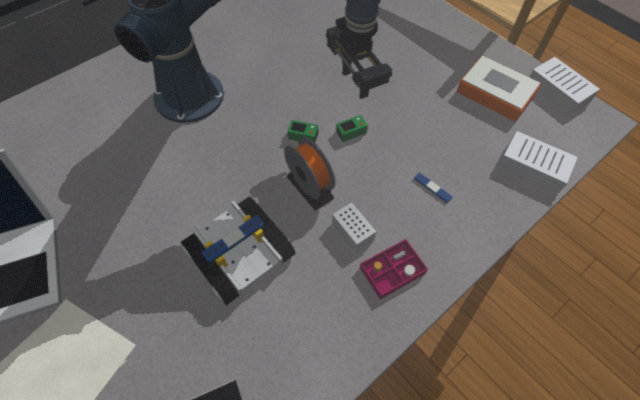

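View pics/r_top.png

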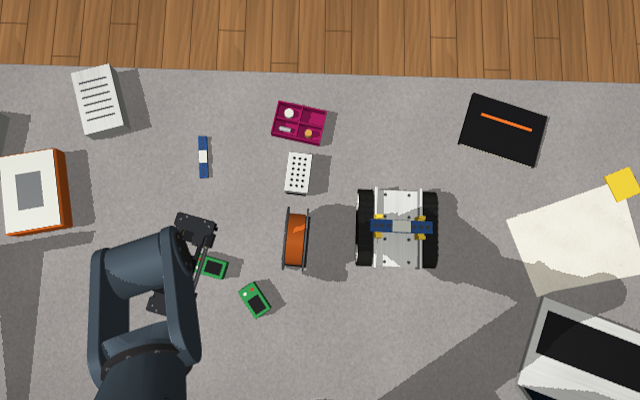

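Request:
{"fn": "play_rows", "kwargs": {"rows": [[[0.01,0.004,-0.003,0,0,0,0.08],[0.035,0.0045,-0.003,0,0,0,0.08],[0.065,0.0045,-0.003,0,0,0,0.08],[0.095,0.0045,-0.003,0,0,0,0.08],[0.125,0.0045,-0.003,0,0,0,0.08],[0.15,0.0045,-0.003,0,0,0,0.08],[0.168,0.0045,-0.003,0,0,0,0.08],[0.175,0.0045,-0.003,0,0,0,0.08],[0.175,0.0045,-0.003,0,0,0,0.08],[0.175,0.0045,-0.003,0,0,0,0.08],[0.175,0.0045,-0.003,0,0,0,0.08]]]}}

```text
time_s: 16.0
position: [0.426, 0.2821, 0.0188]
tcp_rot: [[0.002, 0.253, 0.967], [0.001, 0.967, -0.253], [-1.0, 0.001, 0.002]]
force: [-0.4, -0.1, 0.5]
opening: 0.921
```

Run:
```python
from rig import *; from h import *
for i in range(2): S=capture('scene');s=read_state();delta(s,(.4245,.2808,.004),-14.4)
a=cv2.resize(S['pixels'][80:180,280:430],None,fx=5,fy=5,interpolation=cv2.INTER_CUBIC)
cv2.imwrite('pics/m1.png',a[...,::-1])
```

```text
t 16.05 pos [0.4259 0.282  0.0188] zang -14.66 F [-0.4  0.   1.3] op 0.0799 j [ 21.  41. 107.   0.  32.  36.]
shift [ 0.0148 -0.0016 -0.0011] rot [-0.26  0.11 -0.08]
t 16.1 pos [0.4259 0.282  0.0188] zang -14.66 F [ 0.5 -0.5 -1.6] op 0.08 j [ 21.  41. 107.   0.  32.  36.]
shift [ 0.0147 -0.0016 -0.001 ] rot [-0.26  0.1  -0.07]
```

View pics/m1.png

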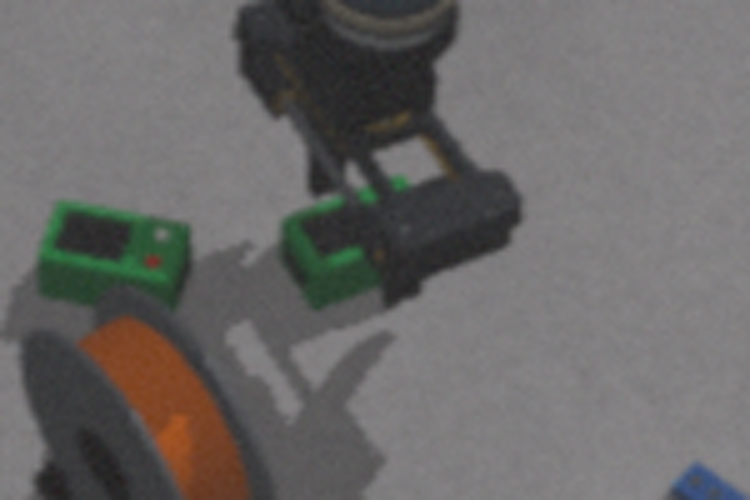

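Request:
{"fn": "play_rows", "kwargs": {"rows": [[[0.007,-0.0015,-0.001,0,0,0,0.08],[0.0145,-0.0015,-0.001,0,0,0,0.08],[0.0145,-0.0015,-0.001,0,0,0,0.08],[0.0145,-0.0015,-0.001,0,0,0,0.03],[0.0145,-0.0015,-0.001,0,0,0,0.03],[0.0145,-0.0015,-0.001,0,0,0,0.03],[0.0145,-0.0015,-0.001,0,0,0,0.03],[0.0145,-0.0015,-0.001,0,0,0,0.03],[0.0145,-0.0015,-0.001,0,0,0,0.03],[0.0145,-0.0015,-0.001,0,0,0,0.03],[0.0145,-0.0015,-0.001,0,0,0,0.03],[0.0145,-0.0015,-0.001,0,0,0,0.03]]]}}

```text
time_s: 17.3
position: [0.424, 0.2806, 0.0033]
tcp_rot: [[0.0, 0.253, 0.967], [0.0, 0.967, -0.253], [-1.0, 0.0, 0.0]]
force: [-0.1, -0.0, 1.4]
opening: 0.525
```

Request:
{"fn": "play_rows", "kwargs": {"rows": [[[0,0,0,0,0,0,0.03],[0,0,0,0,0,0,0.03],[0,0,0,0,0,0,0.03]]]}}

```text
time_s: 17.6
position: [0.424, 0.2806, 0.0034]
tcp_rot: [[0.0, 0.253, 0.967], [0.0, 0.967, -0.253], [-1.0, 0.0, 0.0]]
force: [0.9, 0.4, 2.5]
opening: 0.525
```

Run:
```python
from rig import *; from h import *
s=read_state();delta(s,(.4245,.2808,.27),-14.4)
```

```text
t 17.6 pos [0.424  0.2806 0.0034] zang -14.66 F [0.9 0.4 2.5] op 0.0456 j [ 21.  43. 107.   0.  30.  36.]
shift [-0.2666  0.0004  0.0005] rot [-0.26  0.02 -0.01]
```

Request:
{"fn": "play_rows", "kwargs": {"rows": [[[-0.005,0,0,0,0,0,0.03],[-0.015,0,0,0,0,0,0.03],[-0.035,0,0,0,0,0,0.03],[-0.06,0,0,0,0,0,0.03],[-0.09,0,0,0,0,0,0.03],[-0.12,0,0,0,0,0,0.03],[-0.15,0,0,0,0,0,0.03],[-0.18,0,0,0,0,0,0.03],[-0.21,0,0,0,0,0,0.03],[-0.24,0,0,0,0,0,0.03],[-0.26,0,0,0,0,0,0.03],[-0.265,0,0,0,0,0,0.03]]]}}

```text
time_s: 18.8
position: [0.4245, 0.2809, 0.2711]
tcp_rot: [[0.005, 0.253, 0.967], [0.002, 0.967, -0.253], [-1.0, 0.003, 0.004]]
force: [-0.3, 0.1, -2.4]
opening: 0.528
```

Run:
```python
from rig import *; from h import *
s=read_state();delta(s,(.528,-.184,.27),-1.5)
S=capture('scene');cv2.imwrite('pics/m2.png',cv2.resize(S['pixels'][50:210,230:430],None,fx=4,fy=3.7)[...,::-1])
```

```text
t 18.8 pos [0.4245 0.2809 0.2711] zang -14.66 F [-0.3  0.1 -2.4] op 0.0459 j [21. 18. 95.  0. 67. 36.]
shift [ 0.0007 -0.4236  0.2177] rot [-13.16   0.26  -0.15]
```

View pics/m2.png

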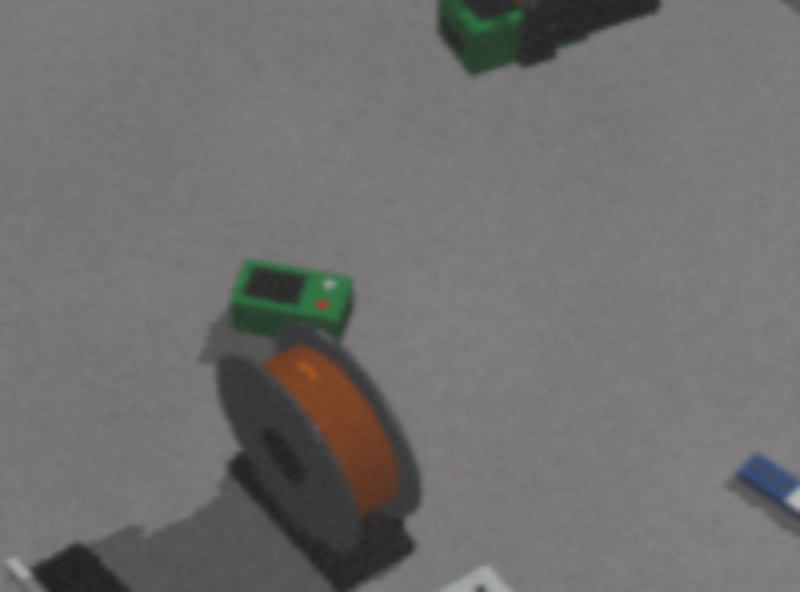

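Module held at z≈0.27. Carry over the spool.

Request:
{"fn": "play_rows", "kwargs": {"rows": [[[0,-0.015,0.008,0,0,0,0.03],[0,-0.04,0.02,-1,0,0,0.03],[0,-0.07,0.035,-2,0,0,0.03],[0,-0.1,0.05,-3,0,0,0.03],[0,-0.13,0.066,-4.5,0,0,0.03],[0,-0.16,0.082,-6,0,0,0.03],[0,-0.19,0.098,-7.5,0,0,0.03],[0,-0.22,0.114,-9,0,0,0.03],[0,-0.25,0.13,-10,0,0,0.03],[0,-0.28,0.145,-11,0,0,0.03],[0,-0.31,0.16,-12,0,0,0.03],[0,-0.34,0.175,-13,0,0,0.03]]]}}

```text
time_s: 20.05
position: [0.5059, -0.0935, 0.2665]
tcp_rot: [[-0.004, 0.029, 1.0], [0.002, 1.0, -0.029], [-1.0, 0.002, -0.004]]
force: [0.9, 0.5, -1.9]
opening: 0.529
```

Request:
{"fn": "play_rows", "kwargs": {"rows": [[[0,-0.02,0.005,0,0,0,0.03],[0,-0.04,0.01,0,0,0,0.03],[0,-0.06,0.015,0,0,0,0.03],[0,-0.075,0.018,0,0,0,0.03],[0,-0.085,0.02,0,0,0,0.03],[0,-0.085,0.02,0,0,0,0.03],[0,-0.085,0.02,0,0,0,0.03]]]}}

```text
time_s: 20.75
position: [0.5241, -0.1775, 0.2678]
tcp_rot: [[-0.001, 0.029, 1.0], [0.001, 1.0, -0.029], [-1.0, 0.001, -0.001]]
force: [-0.3, -0.1, -1.3]
opening: 0.526
```

Run:
```python
from rig import *; from h import *
S=capture('scene');s=read_state();delta(s,(.528,-.184,.14),-1.6)
```

```text
t 20.8 pos [ 0.5241 -0.1773  0.268 ] zang -1.64 F [ 0.   0.1 -2.5] op 0.0457 j [-30.  22.  89.   0.  69. -29.]
shift [ 0.128  -0.0068  0.0042] rot [-0.04 -0.06 -0.06]
```

Request:
{"fn": "play_rows", "kwargs": {"rows": [[[0.01,-0.003,0.002,0,0,0,0.03],[0.03,-0.0065,0.004,0,0,0,0.03],[0.055,-0.0065,0.004,0,0,0,0.03],[0.08,-0.0065,0.004,0,0,0,0.03],[0.1,-0.0065,0.004,0,0,0,0.03],[0.118,-0.0065,0.004,0,0,0,0.03],[0.128,-0.0065,0.004,0,0,0,0.03],[0.128,-0.0065,0.004,0,0,0,0.03],[0.128,-0.0065,0.004,0,0,0,0.03]]]}}

```text
time_s: 21.7
position: [0.5288, -0.1848, 0.1405]
tcp_rot: [[0.001, 0.029, 1.0], [-0.0, 1.0, -0.029], [-1.0, -0.0, 0.001]]
force: [0.7, 0.1, -0.1]
opening: 0.527
```

Run:
```python
from rig import *; from h import *
S=capture('scene');s=read_state();delta(s,(.528,-.184,.108),-1.6)
T=capture('top')
cv2.imwrite('pics/f1.png',cv2.resize(S['pixels'][165:300,160:320],None,fx=4.4,fy=4.4,interpolation=cv2.INTER_CUBIC)[...,::-1])
```

```text
t 21.75 pos [ 0.5291 -0.1851  0.141 ] zang -1.64 F [-0.5 -0.4 -1.6] op 0.0459 j [-31.  32.  96.   0.  52. -29.]
shift [ 0.033   0.0011 -0.0012] rot [-0.04  0.09  0.05]
```

View pics/f1.png

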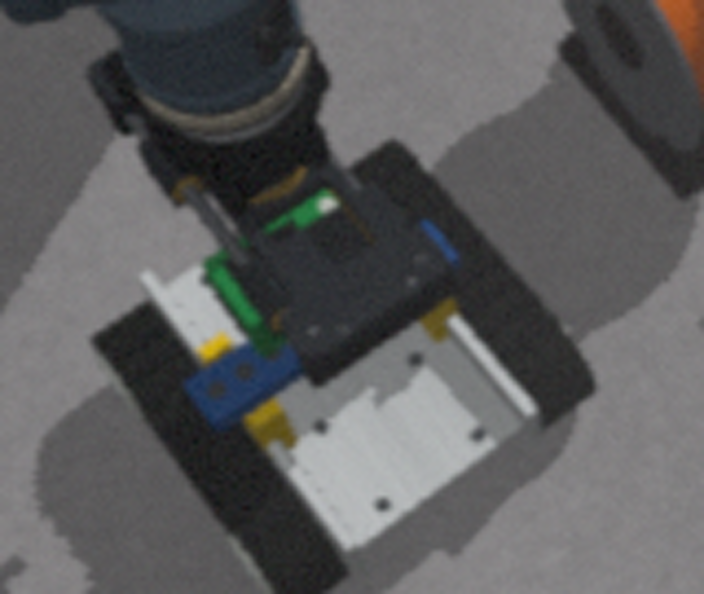

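Request:
{"fn": "play_rows", "kwargs": {"rows": [[[0.008,0.001,-0.001,0,0,0,0.03],[0.016,0.001,-0.001,0,0,0,0.03],[0.024,0.001,-0.001,0,0,0,0.03],[0.03,0.001,-0.001,0,0,0,0.03],[0.0325,0.001,-0.001,0,0,0,0.03],[0.0325,0.001,-0.001,0,0,0,0.03],[0.0325,0.001,-0.001,0,0,0,0.03],[0.0325,0.001,-0.001,0,0,0,0.03]]]}}

```text
time_s: 22.6
position: [0.5277, -0.184, 0.108]
tcp_rot: [[0.001, 0.029, 1.0], [-0.0, 1.0, -0.029], [-1.0, -0.0, 0.001]]
force: [-0.7, 0.9, -1.2]
opening: 0.527
```

Run:
```python
from rig import *; from h import *
S=capture('scene');T=capture('top');s=read_state();delta(s,(.528,-.184,.108),-1.6)
print(np.round(s['tcp_rot'],3).tolist(),np.abs(s['qvel']).max())
for tag,c,w in(('s',S,(165,300,160,320)),('t',T,(170,290,335,460))):
    im=cv2.resize(c['pixels'],None,fx=4.4,fy=4.4,interpolation=cv2.INTER_CUBIC)[...,::-1].copy()
    for b,z,a,col in((BAR,.08,-.031,(255,0,255)),(MOD,s['position'][2]-.0034,-.028,(0,255,255))):
        m=cv2.resize(render(c,b,.528,-.184,a,z0=z),(im.shape[1],im.shape[0]))
        cs,_=cv2.findContours((m>.5).astype(np.uint8),cv2.RETR_EXTERNAL,cv2.CHAIN_APPROX_NONE); cv2.drawContours(im,cs,-1,col,1)
    a=[int(v*4.4) for v in w]; cv2.imwrite(f'pics/f2{tag}.png',im[a[0]:a[1],a[2]:a[3]])
```

```text
t 22.7 pos [ 0.5277 -0.1839  0.1081] zang -1.66 F [ 0.1  0.4 -1.8] op 0.0456 j [-31.  34.  97.   0.  48. -29.]
shift [ 0.0001 -0.      0.0003] rot [-0.06  0.04  0.02]
[[0.001, 0.029, 1.0], [-0.0, 1.0, -0.029], [-1.0, -0.0, 0.001]] 0.0971387115284107
```

View pics/f2s.png

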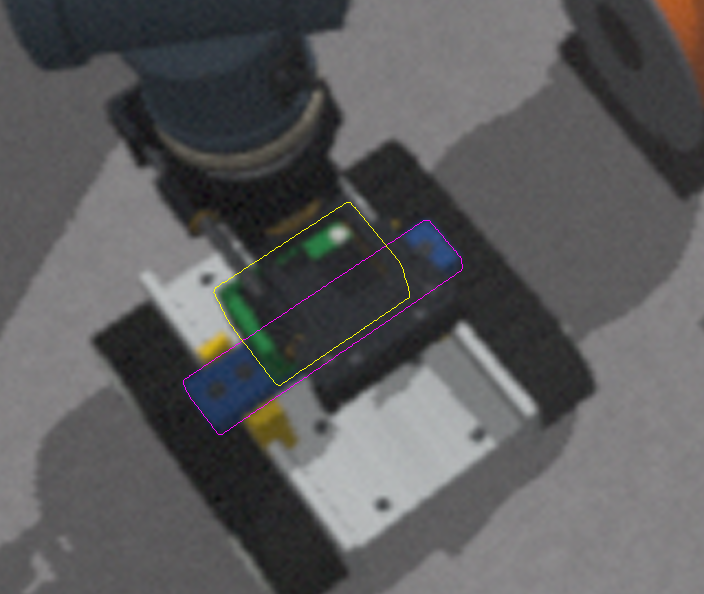

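View pics/f2t.png

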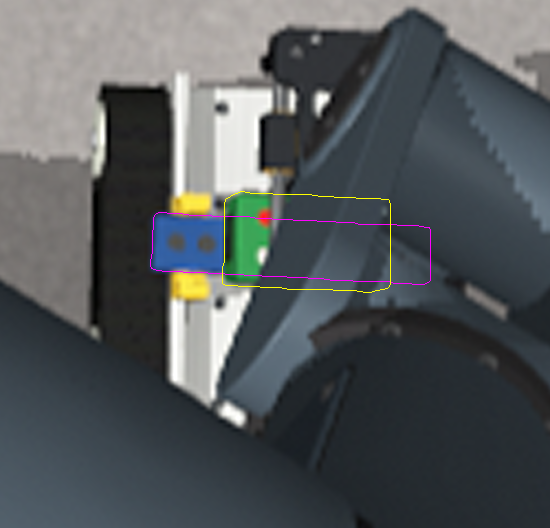

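Run:
```python
from rig import *
print(hand_in())
```

```text
the job is handed in; nothing more can be done
None
```

The bar is lying released on both supports. The module is held above it, and I handed the job in at about 23 s of the allowed 72 s. `hand_in()` reports no verdict, so what follows rests on my own last checks.

- **Bar:** I used the larger of the two blue bars. After I let go, a fit to both camera views put its centre within about 1 mm of the supports' midpoint each way and about 0.01 rad off their line. It lies flat between the cheeks.
- **Module:** I took the leftmost of the two green modules, gripping it at a 45.6 mm opening. I carried it over the spool at a tool height of about 0.27 m, against the spool's 0.167 m. I did not re-measure the spool, supply and tray; in the last pictures in which they showed, they looked unmoved.
- **Final hold:** The tool reads (0.5277, -0.1839, 0.108) m, which puts the module's underside about 10 to 11 mm above the bar. It is level and within about 1 mm and 0.3° of the fitted bar pose. The overlaid outlines agreed with both pictures to about 1 to 2 mm, though the gripper and arm hid part of the module.

No check failed. The two cameras differed by up to about 2 mm in where they placed things, which is within the stated calibration.

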